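# Fetch the block plane from behind the tins

### The job

The block plane is stuck behind the three finish tins on the rack: first stand all three tins on the plywood side board, then fetch the plane and lay it sole down in the middle of the cork rest, lengthwise along it, and only then put every tin back upright in the middle of the coaster of its own colour. Set things down rather than dropping them, do not tip a tin over, and leave the glass jar of screws standing where it is.

Things in the scene. Friction and masses are not known exactly. Their poses are not given: they have to be found in the camera images.
- tin_red: red round metal tin with a paper band and steel lid rim, full; 54 mm diameter, 110 mm tall, straight-sided, about 0.3 kg; origin at the centre of its underside, z up. Starts standing on the red coaster
- tin_blue: blue round metal tin with a paper band and steel lid rim, full; 54 mm diameter, 110 mm tall, straight-sided, about 0.3 kg; origin at the centre of its underside, z up. Starts standing on the blue coaster
- tin_yellow: yellow round metal tin with a paper band and steel lid rim, full; 54 mm diameter, 110 mm tall, straight-sided, about 0.3 kg; origin at the centre of its underside, z up. Starts standing on the yellow coaster
- coaster_red: red square painted coaster, 74 x 74 x 4 mm, fixed; its top is 4 mm above the origin (centre of its underside), z up. The three coasters stand in a row, 78 mm apart along their own y axes, in shuffled order, on a low wooden rack (270 x 170 x 12 mm, with a 22 mm high rail along its back)
- coaster_blue: blue square painted coaster, 74 x 74 x 4 mm, fixed; its top is 4 mm above the origin (centre of its underside), z up. The three coasters stand in a row, 78 mm apart along their own y axes, in shuffled order, on a low wooden rack (270 x 170 x 12 mm, with a 22 mm high rail along its back)
- coaster_yellow: yellow square painted coaster, 74 x 74 x 4 mm, fixed; its top is 4 mm above the origin (centre of its underside), z up. The three coasters stand in a row, 78 mm apart along their own y axes, in shuffled order, on a low wooden rack (270 x 170 x 12 mm, with a 22 mm high rail along its back)
- plane: small steel block plane, dark wooden front knob, brass cap, about 0.6 kg; flat parallel sides 44 mm apart, 28 mm high, 160 mm long; top of cap 52 mm; origin at the centre of its sole, x along its length towards the knob, z up. Lies on the rack across behind the tins, about 15 mm from them and 35 mm from the rail; grip it across its width: no room for a finger until the tins are gone
- side_board: plain plywood board 260 x 120 x 12 mm, fixed flat on the bench on one side; room for the three tins in a row; origin at the centre of its underside, x along its length, top 12 mm above it
- cork_rest: dark wooden rest 230 x 110 mm with a cork pad 190 x 74 mm on it, fixed flat on the bench on the other side of the rack from the side board; origin at the centre of its underside, x along its length, cork surface 12 mm above it
- screw_jar: glass jar of brass screws with a white lid, 46 mm diameter, 70 mm tall, loose, standing on the bench between the robot and the rack; origin at the centre of its underside; not to be disturbed
Mind the look-alikes: they are no part of the job. Of the things like the tin_blue, leave any that is green; of the rest the larger one is meant.

How it is judged:
By the outcome, as a careful person would: the job done as asked, in the order asked, and still so for the second after the job is handed in, with the robot touching nothing.
It also fails if it takes over 144 s, if anything falls off the work surface, if the arm or the gripper's body presses on something with over 40 N, if the wrist force passes 120 N, or if a joint passes its speed limit or range.

### The arm

A 6-joint arm with a two-finger parallel gripper is mounted at the origin on the work surface. World frame = base frame: x ahead of the robot, y to its left, z up, the work surface at z = 0. Lengths are in m, angles in rad, forces in N, time in s.
With the tool pointing down it reaches from about 0.35 to 0.775 m from the base axis. Payload 7.3 kg.
Tool frame: the origin (TCP) lies at the centre of the arm's flange, where the gripper is bolted on; the fingertips stand 178 mm ahead of it and the grasp point (between the pads) lies 159 mm ahead of it (tip_extent is the distance from the TCP to the fingertips, in m); z points along the fingers, y is the line along which they close (so a half turn about z gives the same grasp; the last joint's range is limited). The gripper opens to 92 mm and grips with 3 to 60 N. Pads are 19 mm wide; open, the fingers measure 130 mm over their backs; the gripper's body (75 mm by 190 mm) begins 47 mm behind the grasp point.
Start: joints at [-1.485, 0.342, 1.524, -0, 1.275, -0.146], TCP at [0.121, -0.511, 0.405] pointing down, gripper open.
Joint ranges: [-2.53, 2.53], [-0.77, 2.02], [0.04, 2.7], [-1, 4.14], [0.28, 2.66], [-3.11, 3.11]. Speed limits (rad/s): [2.57, 2.57, 3.14, 3.14, 3.14, 3.14].

### API

Orientations are given as [roll, pitch, yaw] about the fixed x, y, z axes, in that order (R = Rz(yaw) Ry(pitch) Rx(roll)).
In Python, from cell import * gives the robot as it stands.
- The arm moves only by the tool arm_command, never from a script. Its arguments are lists of equal length, an entry for each row: "xyz": the shift along the world's x, y, z in mm, a list of three; "spin": the turn about the world's z in degrees. In form: {"xyz": [[tx, ty, tz], ...], "spin": [spin, ...]}. A call has 1 to 20 rows; each row shifts and turns the commanded pose from where the row before left it; what a row does not reach is not made up. A row lasts 1/10 s, in which the tool goes at most 50 mm and 8.59 degrees, less where a joint would pass 70% of its speed; a pose out of reach is approached as far as the arm can. A call with a gripper value outside its range is refused whole. "jaw" is the opening, from -1 (shut) to 1 (fully open), set as the call begins (left out, the last holds). The fingers move at their own pace and stop on an object; "squeeze" is the grip in N (left out, the last holds). Time passes only in rows, so rows that do not move let the fingers close. It gives the time, the measured TCP pose, the force, the opening and the grip force at its end, in the units of the state.
- observe(): the state, without advancing time (a new reading comes with each control period).
- read_camera(name): name is "scene" or "top"; returns a dict with "img" (400x640x3 uint8, red, green, blue), "depth" (400x640 float32, m along the optical axis (not along the pixel's ray), 0 where there is no reading), "fx", "fy", "cx", "cy" (pixels), "world_from_camera" (4x4, takes a point from camera to world coordinates). Camera axes: x right, y up, looking along -z (the intrinsics and any distortion apply to the point x, -y, -z); pixel columns grow to the right and rows downward; lengths in m; the calibration is good to about 2 mm. A picture is of the moment at which its call begins.
- hand_in(): hands the job in; it is judged then, once.
The state is a dict: "time": time; "qpos": joint angles; "qvel": joint speeds; "joint_efforts": joint torques, N m; "tool_pos": TCP position; "tool_rot": TCP orientation; "contact_force": force on the tool from outside, world axes, zero at the start; "torque": the same for the moment, N m; "opening": finger opening in m; "grip_force": force on a finger pad.
Only numpy, scipy, OpenCV 4.12 (cv2) and the standard library are available. Lean on these libraries where they do the work, as an engineer would, in place of code of your own. Each camera call takes 0.05 s, during which the arm holds its last target. There are 200 camera calls.

## Working session

There is one attempt and no reset: what is moved stays moved. The work goes in short steps, Python scripts to look and compute and a tool call to move; the robot and the scene stay as the last step left them, time stands still between calls to the robot, and variables do not carry over. Pictures are saved under pics/ and viewed, at most 14 in all, crops included, and the job is handed in when it is done.

Besides the shell and the picture viewer there is one more tool, called by a JSON object that holds its "method" and its "body". arm_command: Moves the arm, as the interface text tells. Its arguments: {"type":"object","properties":{"xyz":{"type":"array","items":{"type":"array","items":{"type":"number"}}},"spin":{"type":"array","items":{"type":"number"}},"jaw":{"type":"number"},"squeeze":{"type":"number"}},"required":["xyz","spin"]}

```bash
mkdir -p pics
cat > h.py <<'E'
from cell import *
import numpy as np, cv2
def snap(n,name):
    c=read_camera(n); cv2.imwrite(f'pics/{name}.png',c['img'][:,:,::-1]); np.savez(f'pics/{name}.npz',**c); return c
def world(c):
    v,u=np.mgrid[0:400,0:640]; d=c['depth']
    p=np.stack([(u-c['cx'])/c['fx']*d,-(v-c['cy'])/c['fy']*d,-d,np.ones_like(d)],-1)
    return (p@c['world_from_camera'].T)[...,:3]
E
python3 - <<'E'
from h import *
for n in('top','scene'):
    c=snap(n,n+'0'); print([k for k in c], c['world_from_camera'].round(3).tolist(), c['fx'],c['cx'],c['cy'])
s=observe();print({k:np.round(v,3) for k,v in s.items()})
E
```

```text
['img', 'depth', 'fx', 'fy', 'cx', 'cy', 'world_from_camera'] [[-0.014, 0.987, -0.163, 0.381], [-1.0, -0.014, -0.004, -0.052], [-0.007, 0.163, 0.987, 1.158], [0.0, 0.0, 0.0, 1.0]] 455.9085879076878 317.99479097841646 196.60518247410866
['img', 'depth', 'fx', 'fy', 'cx', 'cy', 'world_from_camera'] [[0.364, -0.786, 0.5, 1.185], [0.931, 0.311, -0.189, -0.276], [-0.007, 0.535, 0.845, 1.092], [0.0, 0.0, 0.0, 1.0]] 517.3864309552566 318.8194089959971 199.6798956677148
{'time': np.float64(0.1), 'qpos': array([-1.485,  0.343,  1.525, -0.   ,  1.275, -0.146]), 'qvel': array([ 0.001,  0.   , -0.002,  0.001,  0.001, -0.   ]), 'joint_efforts': array([ 2.0000e-03, -4.3200e+01, -2.4469e+01,  7.2000e-02,  5.3000e-02,
       -0.0000e+00]), 'tool_pos': array([ 0.121, -0.511,  0.404]), 'tool_rot': array([-3.14 , -0.   ,  0.232]), 'contact_force': array([-0.473,  0.647, -0.263]), 'torque': array([-0.008,  0.031,  0.042]), 'grip_force': np.float64(0.0), 'opening': np.float64(0.092)}
```

View pics/top0.png

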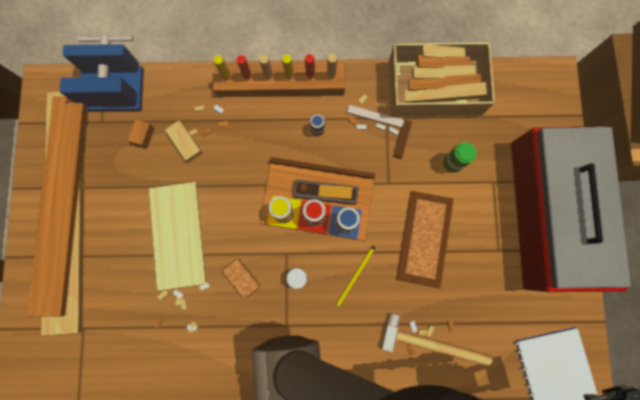

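View pics/scene0.png

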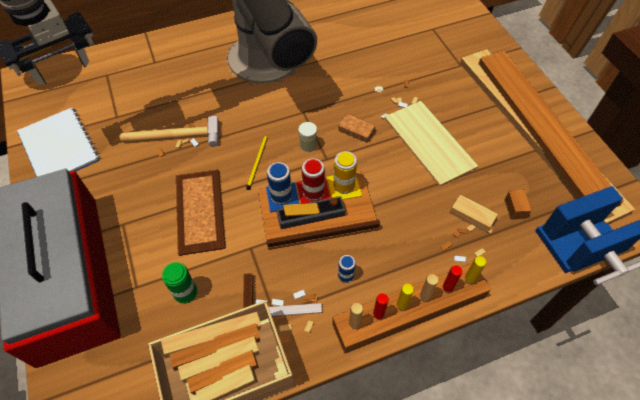

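The candidates for the blue tin in the top image are the one on the rack at (348,217), a small blue one at (317,124) and a green one at (461,156). The meant one is the larger blue tin on the rack, standing on the blue coaster. I'll measure and check it in a crop.

Run:
```python
from h import *
for n in ('top0','scene0'):
    c=dict(np.load(f'pics/{n}.npz')); P=world(c); hsv=cv2.cvtColor(c['img'],cv2.COLOR_RGB2HSV)
    print(n)
    def comp(m,minn,lab):
        k,L,st,_=cv2.connectedComponentsWithStats(m.astype(np.uint8))
        for i in range(1,k):
            if st[i,4]<minn: continue
            q=P[L==i]; (cx,cy),wh,a=cv2.minAreaRect((q[:,:2]*1000).astype(np.float32)); 
            (ex,ey),r=cv2.minEnclosingCircle((q[:,:2]*1000).astype(np.float32))
            print(lab,st[i],'rect',np.round([cx,cy,*wh,a],1),'circ',np.round([ex,ey,r],1),'z',np.round(np.median(q[:,2])*1000,1))
    X,Y,Z=P[...,0],P[...,1],P[...,2]
    reg=(X>.3)&(X<.75)&(abs(Y+.05)<.4)
    comp(reg&(Z>.105)&(Z<.14)&(abs(Y+.06)<.2),40,'tin')
    comp(reg&(Z>.058)&(Z<.08)&(X<.45),20,'jar')
    comp(reg&(Z>.0075)&(Z<.024),200,'flat')
    comp(reg&(Z>.035)&(Z<.075)&(X>.5)&(abs(Y+.06)<.13),30,'plane')
    for nm,(a,b) in dict(red=(0,6),blue=(100,125),yellow=(24,34)).items():
        comp(reg&(hsv[...,0]>=a)&(hsv[...,0]<=b)&(hsv[...,1]>170)&(Z<.03)&(Z>.008)&(abs(Y+.06)<.15),20,nm)
a=cv2.imread('pics/top0.png')[110:300,140:460]
b=cv2.imread('pics/scene0.png')[120:290,170:490]
cv2.imwrite('pics/crop.png',np.vstack([cv2.resize(a,(530,315)),cv2.resize(b,(530,282))]))
```

```text
top0
tin [268 196  24  23 424] rect [529.4  41.6  51.2  52.6  56. ] circ [530.2  42.   26.9] z 124.2
tin [302 199  23  24 426] rect [521.3 -35.5  50.9  52.6  89.2] circ [521.6 -36.2  26.8] z 123.9
tin [336 207  24  24 431] rect [ 501.4 -113.9   52.9   51.8   54.8] circ [ 502.  -114.5   26.8] z 124.1
jar [286 268  20  20 309] rect [368.8   8.1  44.9  44.1  89.2] circ [367.8   7.4  23.3] z 69.7
flat [394 127  16  31 251] rect [ 711.2 -266.6   22.1   83.6   72.8] circ [ 711.3 -266.6   42.3] z 17.6
flat [ 259  162  115   79 3872] rect [560.1 -42.6 269.9 159.8  80. ] circ [561.  -43.2 155.4] z 13.0
flat [ 159  182   49  108 3942] rect [479.3 305.4 259.9 119.3   7.1] circ [476.9 303.4 139.9] z 12.1
flat [ 396  191   57   97 3122] rect [ 461.3 -313.3  109.7  229.1   78.3] circ [ 461.6 -313.1  125.7] z 11.0
plane [310 121  14  12 116] rect [741.2 -45.9  17.1  33.1   0.8] circ [745.8 -45.9  16.6] z 67.1
plane [ 293  179   65   25 1099] rect [579.9 -65.1 159.6  44.8  82.1] circ [576.7 -64.6  80.9] z 42.3
plane [278 211  15  12  35] rect [511.6  31.1  10.7  41.7  30.2] circ [516.2  33.8  20.9] 
[... 1791 characters left out ...]
9.1  81.5] z 41.5
plane [338 255  16  15  68] rect [741.6 -50.9  15.9  35.5   5. ] circ [748.9 -50.3  17.8] z 72.0
red [320 177  10  23  79] rect [524.5  -6.   20.6  69.6  60.2] circ [519.4 -15.   34.8] z 15.5
red [297 181  16  23 122] rect [513.2 -66.8  69.4  25.5   2.7] circ [512.8 -58.2  34.9] z 15.8
blue [287 184  11  20  89] rect [510.8 -85.8  24.1  58.1  57.5] circ [506.8 -92.1  29.1] z 15.6
blue [267 188  16  23  91] rect [ 505.2 -146.7   69.5   27.8   15. ] circ [ 502.6 -137.1   34.9] z 15.9
yellow [327 176   7   5  22] rect [495.3  16.8  14.7  12.8  46.8] circ [497.   16.2   8.2] z 15.2
yellow [332 189  30  10 151] rect [558.1  34.9  72.5  25.3  76.4] circ [554.9  35.9  36.7] z 15.7
```

View pics/crop.png

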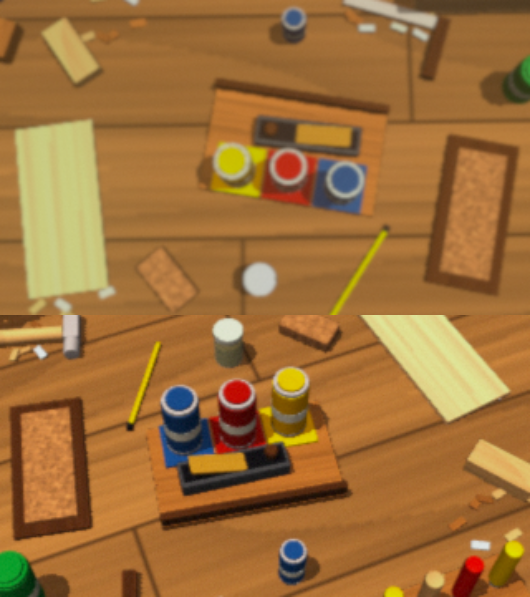

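The crop confirms it: the rack carries yellow (232,162), red (289,167) and blue (345,180) from left to right, and the decoys stand apart at (293,22) and (517,80). Heights and sizes match the description. I'll grip the tins high, at z≈100, closing fore-aft above the plane. First I move over the yellow tin.

{"method": "arm_command", "body": {"xyz": [[24, 32.4, 0], [24, 32.4, 0], [24, 32.4, 0], [24, 32.4, 0], [24, 32.4, 0], [24, 32.4, 0], [24, 32.4, 0], [24, 32.4, 0], [24, 32.4, 0], [24, 32.4, 0], [24, 32.4, 0], [24, 32.4, 0], [24, 32.4, 0], [24, 32.4, 0], [24, 32.4, 0], [24, 32.4, 0], [26, 33, 0], [0, 0, 0], [0, 0, 0]], "spin": [4, 4, 4, 4, 4, 4, 4, 4, 4, 4, 4, 4, 4, 4, 4, 4, 3, 0, 0], "jaw": 1, "squeeze": 30}}

```text
time: 2.0
tool_pos: [0.5307, 0.0412, 0.4039]
tool_rot: [-3.14, 0.0, 1.403]
contact_force: [-0.2, 0.4, 0.3]
opening: 0.0916
grip_force: 0.0
```

{"method": "arm_command", "body": {"xyz": [[0, 0, -30], [0, 0, -40], [0, 0, -35], [0, 0, -25], [0, 0, -15], [0, 0, 0], [0, 0, 0]], "spin": [0, 0, 0, 0, 0, 0, 0]}}

```text
time: 2.7
tool_pos: [0.5305, 0.0397, 0.2602]
tool_rot: [3.142, 0.0, 1.4]
contact_force: [0.4, -0.4, 0.3]
opening: 0.0917
grip_force: 0.0
```

{"method": "arm_command", "body": {"xyz": [[0, 0, 0], [0, 0, 0], [0, 0, 0], [0, 0, 0], [0, 0, 0], [0, 0, 0], [0, 0, 0], [0, 0, 0]], "spin": [0, 0, 0, 0, 0, 0, 0, 0], "jaw": -1, "squeeze": 30}}

```text
time: 3.5
tool_pos: [0.5306, 0.0405, 0.2598]
tool_rot: [-3.142, -0.0, 1.401]
contact_force: [-1.0, 0.0, 2.0]
opening: 0.0534
grip_force: 29.9
```

{"method": "arm_command", "body": {"xyz": [[0, 0, 20], [0, 0, 40], [0, 0, 45], [0, 0, 35], [2.6, 20, 0], [2.6, 27, 0], [2.6, 28, 0], [2.6, 28, 0], [2.6, 28, 0], [2.6, 28, 0], [2.6, 28, 0], [2.6, 28, 0], [2.6, 28, 0], [2.6, 20, 0], [0, 10, 0], [0, 0, 0], [0, 0, 0]], "spin": [0, 0, 0, 0, -7.3, -7.3, -7.3, -7.3, -7.3, -7.3, -7.3, -7.3, -7.3, -7.3, 0, 0, 0]}}

```text
time: 5.2
tool_pos: [0.5566, 0.3128, 0.3993]
tool_rot: [3.141, 0.001, 0.129]
contact_force: [-0.1, -0.3, -1.3]
opening: 0.0536
grip_force: 29.9
```

{"method": "arm_command", "body": {"xyz": [[0, 0, -30], [0, 0, -40], [0, 0, -35], [0, 0, -20], [0, 0, -12], [0, 0, -4], [0, 0, 0], [0, 0, 0]], "spin": [0, 0, 0, 0, 0, 0, 0, 0]}}

```text
time: 6.0
tool_pos: [0.5571, 0.3134, 0.2603]
tool_rot: [-3.141, -0.003, 0.127]
contact_force: [0.3, -0.2, -2.2]
opening: 0.0539
grip_force: 29.9
```

{"method": "arm_command", "body": {"xyz": [[0, 0, -1], [0, 0, -1], [0, 0, -0.5], [0, 0, 0], [0, 0, 0]], "spin": [0, 0, 0, 0, 0]}}

```text
time: 6.5
tool_pos: [0.5566, 0.3135, 0.2563]
tool_rot: [3.141, -0.0, 0.127]
contact_force: [0.1, -0.1, -3.4]
opening: 0.0538
grip_force: 29.9
```

{"method": "arm_command", "body": {"xyz": [[0, 0, -0.5], [0, 0, 0], [0, 0, 0]], "spin": [0, 0, 0]}}

```text
time: 6.8
tool_pos: [0.5567, 0.3135, 0.2559]
tool_rot: [3.142, -0.0, 0.127]
contact_force: [0.6, 0.7, -1.9]
opening: 0.054
grip_force: 29.9
```

{"method": "arm_command", "body": {"xyz": [[0, 0, -0.5], [0, 0, 0], [0, 0, 0]], "spin": [0, 0, 0]}}

```text
time: 7.1
tool_pos: [0.5567, 0.3135, 0.2558]
tool_rot: [-3.141, -0.001, 0.127]
contact_force: [-0.7, 0.2, 3.3]
opening: 0.0537
grip_force: 29.9
```

{"method": "arm_command", "body": {"xyz": [[0, 0, 0], [0, 0, 0], [0, 0, 0], [0, 0, 0], [0, 0, 0], [0, 0, 30], [0, 0, 50], [0, 0, 50], [0, 0, 14.5]], "spin": [0, 0, 0, 0, 0, 0, 0, 0, 0], "jaw": 1}}

```text
time: 8.0
tool_pos: [0.557, 0.3136, 0.4064]
tool_rot: [-3.139, -0.01, 0.127]
contact_force: [0.7, 0.8, 0.1]
opening: 0.0917
grip_force: 0.0
```

{"method": "arm_command", "body": {"xyz": [[-3.5, -35, 0], [-3.5, -35, 0], [-3.5, -35, 0], [-3.5, -35, 0], [-3.5, -35, 0], [-3.5, -35, 0], [-3.5, -35, 0], [-3.5, -35, 0], [-3.5, -35, 0], [-3.5, -37, 0], [0, 0, 0], [0, 0, 0]], "spin": [7.3, 7.3, 7.3, 7.3, 7.3, 7.3, 7.3, 7.3, 7.3, 7.3, 0, 0]}}

```text
time: 9.2
tool_pos: [0.5215, -0.0391, 0.3998]
tool_rot: [3.141, -0.0, 1.397]
contact_force: [-0.7, 0.4, 0.3]
opening: 0.0917
grip_force: 0.0
```

{"method": "arm_command", "body": {"xyz": [[0, 0, -30], [0, 0, -40], [0, 0, -35], [0, 0, -25], [0, 0, -10], [0, 0, 0], [0, 0, 0]], "spin": [0, 0, 0, 0, 0, 0, 0]}}

```text
time: 9.9
tool_pos: [0.5222, -0.0381, 0.2608]
tool_rot: [3.14, -0.0, 1.401]
contact_force: [0.7, 0.2, 1.2]
opening: 0.0919
grip_force: 0.0
```

{"method": "arm_command", "body": {"xyz": [[0, 0, 0], [0, 0, 0], [0, 0, 0], [0, 0, 0], [0, 0, 0], [0, 0, 0], [0, 0, 0], [0, 0, 0]], "spin": [0, 0, 0, 0, 0, 0, 0, 0], "jaw": -1}}

```text
time: 10.7
tool_pos: [0.5216, -0.0386, 0.2598]
tool_rot: [3.142, 0.0, 1.401]
contact_force: [-0.6, 0.0, 2.0]
opening: 0.0536
grip_force: 30.0
```

{"method": "arm_command", "body": {"xyz": [[0, 0, 20], [0, 0, 40], [0, 0, 45], [0, 0, 35], [-4, 25, 0], [-4, 33, 0], [-4, 35, 0], [-4, 35, 0], [-4, 35, 0], [-4, 35, 0], [-4, 35, 0], [-4, 35, 0], [-4, 35, 0], [-4, 25, 0], [-3.5, 15, 0], [0, 0, 0], [0, 0, 0]], "spin": [0, 0, 0, 0, -7.3, -7.3, -7.3, -7.3, -7.3, -7.3, -7.3, -7.3, -7.3, -7.3, 0, 0, 0]}}

```text
time: 12.4
tool_pos: [0.4782, 0.304, 0.3993]
tool_rot: [3.141, 0.001, 0.13]
contact_force: [-0.0, 0.1, -2.4]
opening: 0.0536
grip_force: 30.0
```

{"method": "arm_command", "body": {"xyz": [[0, 0, -30], [0, 0, -40], [0, 0, -35], [0, 0, -20], [0, 0, -12], [0, 0, -4], [0, 0, 0], [0, 0, -1], [0, 0, -1], [0, 0, -0.5], [0, 0, -0.5], [0, 0, -0.5], [0, 0, 0], [0, 0, 0]], "spin": [0, 0, 0, 0, 0, 0, 0, 0, 0, 0, 0, 0, 0, 0]}}

```text
time: 13.8
tool_pos: [0.4782, 0.3046, 0.2558]
tool_rot: [-3.141, -0.001, 0.127]
contact_force: [-1.6, 0.0, 4.4]
opening: 0.0532
grip_force: 30.0
```

{"method": "arm_command", "body": {"xyz": [[0, 0, 0], [0, 0, 0], [0, 0, 0], [0, 0, 0], [0, 0, 0], [0, 0, 30], [0, 0, 50], [0, 0, 50], [0, 0, 14.5]], "spin": [0, 0, 0, 0, 0, 0, 0, 0, 0], "jaw": 1}}

```text
time: 14.7
tool_pos: [0.4786, 0.3047, 0.4057]
tool_rot: [-3.139, -0.009, 0.127]
contact_force: [0.4, -0.2, 0.1]
opening: 0.0919
grip_force: 0.0
```

{"method": "arm_command", "body": {"xyz": [[2.4, -35, 0], [2.4, -35, 0], [2.4, -35, 0], [2.4, -35, 0], [2.4, -35, 0], [2.4, -35, 0], [2.4, -35, 0], [2.4, -35, 0], [2.4, -35, 0], [2.4, -35, 0], [0, -35, 0], [0, -35.5, 0], [0, 0, 0], [0, 0, 0]], "spin": [7.3, 7.3, 7.3, 7.3, 7.3, 7.3, 7.3, 7.3, 7.3, 7.3, 0, 0, 0, 0]}}

```text
time: 16.1
tool_pos: [0.502, -0.1166, 0.3996]
tool_rot: [-3.141, -0.0, 1.399]
contact_force: [-0.0, 0.4, 0.2]
opening: 0.0918
grip_force: 0.0
```

{"method": "arm_command", "body": {"xyz": [[0, 0, -30], [0, 0, -40], [0, 0, -35], [0, 0, -25], [0, 0, -10], [0, 0, 0], [0, 0, 0]], "spin": [0, 0, 0, 0, 0, 0, 0]}}

```text
time: 16.8
tool_pos: [0.5027, -0.1157, 0.2609]
tool_rot: [3.14, 0.0, 1.402]
contact_force: [0.6, -0.4, 0.1]
opening: 0.0917
grip_force: 0.0
```

{"method": "arm_command", "body": {"xyz": [[0, 0, 0], [0, 0, 0], [0, 0, 0], [0, 0, 0], [0, 0, 0], [0, 0, 0], [0, 0, 0], [0, 0, 0]], "spin": [0, 0, 0, 0, 0, 0, 0, 0], "jaw": -1}}

```text
time: 17.6
tool_pos: [0.5021, -0.1161, 0.2598]
tool_rot: [3.142, 0.0, 1.401]
contact_force: [-0.8, -0.3, 1.7]
opening: 0.0534
grip_force: 30.0
```

{"method": "arm_command", "body": {"xyz": [[0, 0, 20], [0, 0, 40], [0, 0, 45], [0, 0, 35], [-5, 25, 0], [-8, 33, 0], [-9, 36, 0], [-9, 36, 0], [-9, 36, 0], [-9, 36, 0], [-9, 36, 0], [-9, 36, 0], [-9, 36, 0], [-9, 36, 0], [-9, 30, 0], [-6, 22, 0], [-3, 13, 0], [0, 0, 0], [0, 0, 0]], "spin": [0, 0, 0, 0, -7.3, -7.3, -7.3, -7.3, -7.3, -7.3, -7.3, -7.3, -7.3, -7.3, 0, 0, 0, 0, 0]}}

```text
time: 19.5
tool_pos: [0.3993, 0.2945, 0.3994]
tool_rot: [3.141, 0.001, 0.127]
contact_force: [-0.2, -0.5, -3.1]
opening: 0.0539
grip_force: 30.0
```

{"method": "arm_command", "body": {"xyz": [[0, 0, -30], [0, 0, -40], [0, 0, -35], [0, 0, -20], [0, 0, -12], [0, 0, -4], [0, 0, 0], [0, 0, -1], [0, 0, -1], [0, 0, -0.5], [0, 0, -0.5], [0, 0, -0.5], [0, 0, 0], [0, 0, 0]], "spin": [0, 0, 0, 0, 0, 0, 0, 0, 0, 0, 0, 0, 0, 0]}}

```text
time: 20.9
tool_pos: [0.3992, 0.2951, 0.2558]
tool_rot: [-3.141, -0.001, 0.127]
contact_force: [-1.6, -0.8, 5.6]
opening: 0.0537
grip_force: 30.0
```

{"method": "arm_command", "body": {"xyz": [[0, 0, 0], [0, 0, 0], [0, 0, 0], [0, 0, 0], [0, 0, 0], [0, 0, 30], [0, 0, 50], [0, 0, 50], [0, 0, 14.5], [0, 0, 0]], "spin": [0, 0, 0, 0, 0, 0, 0, 0, 0, 0], "jaw": 1}}

```text
time: 21.9
tool_pos: [0.3994, 0.2951, 0.4024]
tool_rot: [-3.14, -0.006, 0.127]
contact_force: [-0.1, 0.5, -0.2]
opening: 0.0918
grip_force: 0.0
```

Run:
```python
from h import *
for n in ('top','scene'):
    c=snap(n,n+'1'); P=world(c); hsv=cv2.cvtColor(c['img'],cv2.COLOR_RGB2HSV)
    print(n)
    X,Y,Z=P[...,0],P[...,1],P[...,2]
    reg=(X>.4)&(X<.7)&(abs(Y+.05)<.16)
    def big(m,lab):
        k,L,st,_=cv2.connectedComponentsWithStats(m.astype(np.uint8)); i=1+np.argmax(st[1:,4])
        q=(P[L==i]*1000).astype(np.float32); print(lab,st[i,4],[np.round(t,1) for t in cv2.minAreaRect(q[:,:2])],'mean',q.mean(0).round(1))
    big(reg&(Z>.03)&(X>.53)&(X<.63),'plane')
    big(reg&(Z>.034)&(Z<.045)&(X>.53)&(X<.63),'planelow')
    for nm,(a,b) in dict(red=(0,5),blue=(98,128),yellow=(24,34)).items():
        big(reg&(hsv[...,0]>=a)&(hsv[...,0]<=b)&(hsv[...,1]>150)&(Z<.03),nm)
    big((abs(X-.46)<.2)&(abs(Y+.32)<.16)&(Z>.006)&(Z<.025),'rest')
    big((abs(X-.367)<.05)&(abs(Y-.005)<.05)&(Z>.05)&(Z<.1),'jar')
a=cv2.imread('pics/top1.png')[130:310,140:460]
b=cv2.imread('pics/scene1.png')[90:290,170:490]
cv2.imwrite('pics/crop1.png',np.vstack([cv2.resize(a,(480,270)),cv2.resize(b,(480,300))]))
```

```text
topTraceback (most recent call last):
  File "<stdin>", line 10, in <module>
  File "<stdin>", line 9, in big
cv2.error: OpenCV(4.12.0) /io/opencv/modules/imgproc/src/convhull.cpp:143: error: (-215:Assertion failed) total >= 0 && (depth == CV_32F || depth == CV_32S) in function 'convexHull'
```

```bash
cat > m.py <<'E'
from h import *
import sys
t=sys.argv[1]
for n in ('top','scene'):
    c=snap(n,n+t); P=world(c); hsv=cv2.cvtColor(c['img'],cv2.COLOR_RGB2HSV)
    print(n)
    X,Y,Z=P[...,0],P[...,1],P[...,2]
    reg=(X>.4)&(X<.7)&(abs(Y+.05)<.16)
    def big(m,lab):
        k,L,st,_=cv2.connectedComponentsWithStats(m.astype(np.uint8))
        if k<2: return
        i=1+np.argmax(st[1:,4])
        q=P[L==i]*1000; print(lab,st[i,4],[np.round(t,1) for t in cv2.minAreaRect(q[:,:2].astype(np.float32))],'mean',q.mean(0).round(1))
    big(reg&(Z>.03)&(X>.53)&(X<.63),'plane')
    big(reg&(Z>.034)&(Z<.045)&(X>.53)&(X<.63),'planelow')
    for nm,(a,b) in dict(red=(0,5),blue=(98,128),yellow=(24,34)).items():
        big(reg&(hsv[...,0]>=a)&(hsv[...,0]<=b)&(hsv[...,1]>150)&(Z<.03),nm)
    big((abs(X-.46)<.2)&(abs(Y+.32)<.16)&(Z>.006)&(Z<.025),'rest')
    big((abs(X-.46)<.2)&(abs(Y+.32)<.16)&(Z>.03)&(Z<.1),'planeonrest')
    big((abs(X-.367)<.05)&(abs(Y-.005)<.05)&(Z>.05)&(Z<.1),'jar')
a=cv2.imread(f'pics/top{t}.png')[130:310,140:460]
b=cv2.imread(f'pics/scene{t}.png')[90:290,170:490]
cv2.imwrite(f'pics/crop{t}.png',np.vstack([cv2.resize(a,(480,270)),cv2.resize(b,(480,300))]))
E
python3 m.py 1
```

```text
top
plane 1125 [array([579.9, -64.9]), array([159.7,  44.7]), np.float64(82.0)] mean [578.2 -65.2  45. ]
planelow 717 [array([579.9, -64.9]), array([159.7,  44.7]), np.float64(82.0)] mean [579.1 -55.8  40.2]
red 689 [array([518.1, -36.5]), array([66.9, 67.6]), np.float64(79.6)] mean [518.  -37.2  16. ]
yellow 878 [array([533.1,  41. ]), array([74.7, 76.9]), np.float64(80.5)] mean [531.8  40.5  15.8]
rest 3602 [array([ 461.2, -314.1]), array([111.7, 229.7]), np.float64(78.0)] mean [ 459.  -312.3   10.6]
planeonrest 197 [array([ 640.1, -386.8]), array([48.7, 17. ]), np.float64(59.3)] mean [ 640.3 -382.3   67.2]
jar 309 [array([368.8,   8.3]), array([45. , 44.1]), np.float64(89.3)] mean [367.8   7.3  69.7]
scene
plane 1193 [array([580.1, -68.8]), array([160.5,  48.2]), np.float64(82.0)] mean [584.3 -72.1  44.2]
planelow 741 [array([580. , -68.7]), array([160.4,  47.8]), np.float64(82.4)] mean [586.1 -65.2  39.9]
red 622 [array([514. , -37.2]), array([72.3, 69.6]), np.float64(80.1)] mean [515.3 -38.   15.6]
blue 600 [array([ 505.4, -115.2]), array([72.4, 73.2]), np.float64(82.8)] mean [ 502.5 -116.1   15.7]
yellow 696 [array([532.3,  39.1]), array([75.1, 76.9]), np.float64(80.3)] mean [531.5  39.9  15.4]
rest 3257 [array([ 461.3, -317.4]), array([110.3, 232.3]), np.float64(78.3)] mean [ 467.9 -318.6   10.6]
planeonrest 75 [array([ 622.7, -176.7]), array([33.8, 15.1]), np.float64(81.0)] mean [ 623.1 -176.9   33.8]
jar 267 [array([367.9,   3.3]), array([46.4, 47.3]), np.float64(63.3)] mean [371.8   1.8  66.9]
```

View pics/crop1.png

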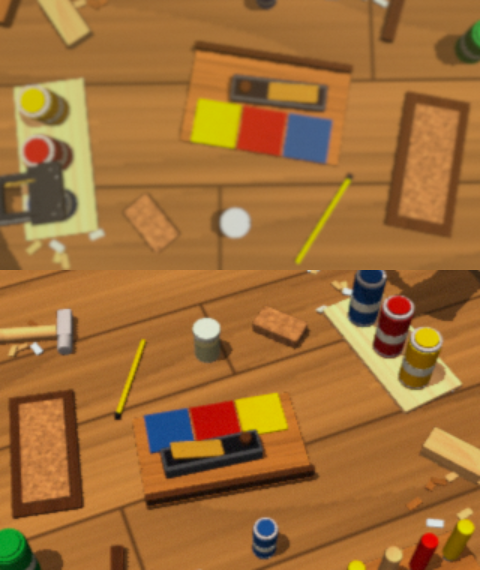

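The coasters are empty, the three tins stand upright in a row on the board, and the plane lies clear at about (580,-67) mm with its length at 82°. Next I go over the plane with the jaw at 60 mm, because the rail is near.

{"method": "arm_command", "body": {"xyz": [[15, -30, 0], [15, -30, 0], [15, -30, 0], [15, -30, 0], [15, -30, 0], [15, -30, 0], [15, -30, 0], [15, -30, 0], [15, -30, 0], [15, -30, 0], [15, -30, 0], [16, -32, 0], [0, 0, 0], [0, 0, 0], [0, 0, 0]], "spin": [6.2, 6.2, 6.2, 6.2, 6.2, 6.2, 6.2, 6.2, 6.2, 6.2, 6.2, 6.5, 0, 0, 0], "jaw": 0.3}}

```text
time: 23.55
tool_pos: [0.5798, -0.0663, 0.3984]
tool_rot: [-3.139, -0.001, 1.43]
contact_force: [0.1, -0.5, -0.5]
opening: 0.0596
grip_force: 0.0
```

{"method": "arm_command", "body": {"xyz": [[0, 0, -30], [0, 0, -40], [0, 0, -40], [0, 0, -30], [0, 0, 0], [0, 0, 0]], "spin": [0, 0, 0, 0, 0, 0]}}

```text
time: 24.15
tool_pos: [0.5802, -0.0662, 0.2603]
tool_rot: [-3.141, -0.0, 1.432]
contact_force: [0.7, 0.6, 0.6]
opening: 0.0594
grip_force: 0.0
```

{"method": "arm_command", "body": {"xyz": [[0, -0.5, -20], [0, 0, -20], [0, 0, -10], [0, 0, -8], [0, 0, -5], [0, 0, -2], [0, 0, 0], [0, 0, 0]], "spin": [0, 0, 0, 0, 0, 0, 0, 0]}}

```text
time: 24.95
tool_pos: [0.5803, -0.0676, 0.1953]
tool_rot: [3.141, 0.0, 1.431]
contact_force: [-0.6, 0.8, 0.2]
opening: 0.0596
grip_force: 0.0
```

{"method": "arm_command", "body": {"xyz": [[0, 0, 0], [0, 0, 0], [0, 0, 0], [0, 0, 0], [0, 0, 0], [0, 0, 0], [0, 0, 0]], "spin": [0, 0, 0, 0, 0, 0, 0], "jaw": -1, "squeeze": 45}}

```text
time: 25.65
tool_pos: [0.58, -0.0675, 0.1949]
tool_rot: [-3.141, 0.0, 1.431]
contact_force: [-3.1, -0.6, 5.3]
opening: 0.0434
grip_force: 45.0
```

{"method": "arm_command", "body": {"xyz": [[0, 0, 5], [0, 0, 20], [0, 0, 35], [0, 0, 40], [0, 0, 30], [0, 0, 10], [0, 0, 0], [0, 0, 0]], "spin": [0, 0, 0, 0, 0, 0, 0, 0]}}

```text
time: 26.45
tool_pos: [0.5797, -0.0675, 0.3327]
tool_rot: [-3.138, -0.0, 1.431]
contact_force: [-0.6, 0.0, -5.9]
opening: 0.0435
grip_force: 45.0
```

{"method": "arm_command", "body": {"xyz": [[-6, -12, 0], [-10, -20, 0], [-10, -22, 0], [-10, -22, 0], [-10, -22, 0], [-10, -22, 0], [-10, -22, 0], [-10, -22, 0], [-10, -22, 0], [-10, -22, 0], [-10, -20, 0], [-8, -14, 0], [-4.5, -6.2, 0], [0, 0, 0], [0, 0, 0], [0, 0, 0]], "spin": [-4, -7, -8, -8, -8, -8, -8, -8, -8, -8, -8, -7, -3.8, 0, 0, 0]}}

```text
time: 28.05
tool_pos: [0.4618, -0.3152, 0.3338]
tool_rot: [-3.141, 0.001, -0.204]
contact_force: [0.0, 0.8, -4.7]
opening: 0.0434
grip_force: 45.0
```

{"method": "arm_command", "body": {"xyz": [[0, 0, -30], [0, 0, -40], [0, 0, -35], [0, 0, -20], [0, 0, -10], [0, 0, -3], [0, 0, 0], [0, 0, 0]], "spin": [0, 0, 0, 0, 0, 0, 0, 0]}}

```text
time: 28.85
tool_pos: [0.4621, -0.316, 0.198]
tool_rot: [3.14, -0.002, -0.206]
contact_force: [0.4, -0.5, -3.2]
opening: 0.0435
grip_force: 45.0
```

```bash
python3 m.py 2
python3 - <<'E'
import cv2,numpy as np
a=cv2.imread('pics/top2.png')[170:310,370:490]
b=cv2.imread('pics/scene2.png')[140:280,130:270]
cv2.imwrite('pics/c2.png',np.hstack([cv2.resize(a,(343,400)),cv2.resize(b,(400,400))]))
E
```

```text
top
plane 112 [array([ 626.7, -147. ]), array([86.5, 12.3]), np.float64(80.5)] mean [ 623.5 -157.1   33.9]
planelow 27 [array([ 621.4, -176.1]), array([26.2, 11.3]), np.float64(80.2)] mean [ 621.3 -174.5   35.7]
red 711 [array([517.4, -36.6]), array([66.6, 69.7]), np.float64(79.6)] mean [517.6 -36.9  15.9]
yellow 874 [array([532.3,  40.6]), array([74.8, 75.8]), np.float64(80.3)] mean [531.4  40.7  15.8]
rest 397 [array([ 545.2, -310.3]), array([69.7, 66. ]), np.float64(77.8)] mean [ 552.7 -303.6   10. ]
planeonrest 202 [array([ 640.3, -387.5]), array([49.2, 17.2]), np.float64(59.9)] mean [ 640.1 -382.5   67.9]
scene
plane 115 [array([ 625.7, -154.8]), array([78.8, 13. ]), np.float64(82.1)] mean [ 624.  -162.1   33.6]
planelow 17 [array([ 626.3, -162.6]), array([15.6,  9.1]), np.float64(57.6)] mean [ 625.3 -163.    35.5]
red 715 [array([518.5, -38.3]), array([72.2, 77.8]), np.float64(80.3)] mean [520.2 -38.6  15.8]
blue 681 [array([ 506.5, -115.2]), array([70. , 78.1]), np.float64(79.0)] mean [ 506.5 -115.2   15.7]
yellow 734 [array([532. ,  38.9]), array([75. , 76.6]), np.float64(80.4)] mean [533.1  38.3  15.7]
rest 1329 [array([ 503.5, -326.1]), array([109.9, 146. ]), np.float64(77.9)] mean [ 524.2 -327.1   10.4]
planeonrest 819 [array([ 497. , -328.7]), array([90.6, 95.9]), np.float64(43.6)] mean [ 500.4 -325.7   49.6]
jar 273 [array([368. ,   2.7]), array([45.1, 47.2]), np.float64(82.5)] mean [371.9   1.8  66.8]
```

View pics/c2.png

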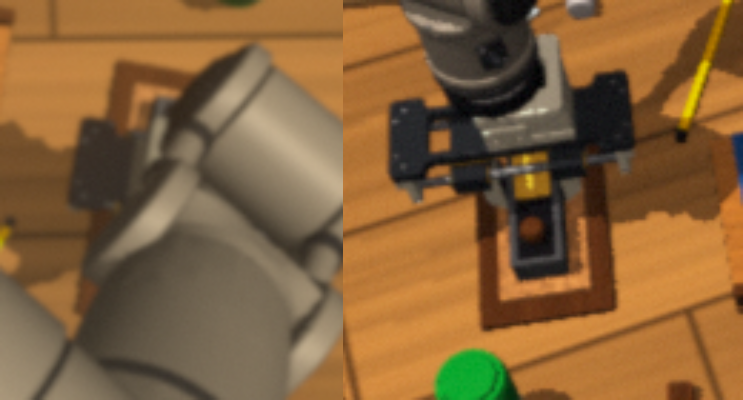

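The plane hovers centred and lined up over the cork, with its knob at (533,228) of the crop. I set it down gently.

{"method": "arm_command", "body": {"xyz": [[0, 0, -1], [0, 0, -0.5], [0, 0, -0.5], [0, 0, 0], [0, 0, 0]], "spin": [0, 0, 0, 0, 0]}}

```text
time: 29.45
tool_pos: [0.4617, -0.3158, 0.1949]
tool_rot: [3.141, -0.0, -0.206]
contact_force: [-0.6, 0.3, -2.4]
opening: 0.0437
grip_force: 45.0
```

{"method": "arm_command", "body": {"xyz": [[0, 0, -0.5], [0, 0, 0], [0, 0, 0]], "spin": [0, 0, 0]}}

```text
time: 29.75
tool_pos: [0.4616, -0.3158, 0.1949]
tool_rot: [3.141, -0.0, -0.206]
contact_force: [-2.1, 1.6, 5.9]
opening: 0.0438
grip_force: 45.0
```

{"method": "arm_command", "body": {"xyz": [[0, 0, 0], [0, 0, 0], [0, 0, 0], [0, 0, 0], [0, 0, 5], [0, 0, 20], [0, 0, 40], [0, 0, 50], [0, 0, 50], [0, 0, 40], [0, 0, 0]], "spin": [0, 0, 0, 0, 0, 0, 0, 0, 0, 0, 0], "jaw": 0.6}}

```text
time: 30.85
tool_pos: [0.4622, -0.3161, 0.4061]
tool_rot: [3.135, -0.011, -0.206]
contact_force: [0.6, -0.3, -0.5]
opening: 0.0733
grip_force: 0.0
```

{"method": "arm_command", "body": {"xyz": [[-3.7, 36, 0], [-3.7, 36, 0], [-3.7, 36, 0], [-3.7, 36, 0], [-3.7, 36, 0], [-3.7, 36, 0], [-3.7, 36, 0], [-3.7, 36, 0], [-3.7, 36, 0], [-3.7, 36, 0], [-3.7, 36, 0], [-3.7, 36, 0], [-3.7, 36, 0], [-3.7, 36, 0], [-3.7, 36, 0], [-3.7, 36, 0], [-3.3, 35, 0], [0, 0, 0], [0, 0, 0]], "spin": [1.1, 1.1, 1.1, 1.1, 1.1, 1.1, 1.1, 1.1, 1.1, 1.1, 1.1, 1.1, 1.1, 1.1, 1.1, 1.1, 1.4, 0, 0], "jaw": 1, "squeeze": 30}}

```text
time: 32.75
tool_pos: [0.3987, 0.2956, 0.3986]
tool_rot: [3.141, 0.001, 0.127]
contact_force: [0.4, 0.2, -0.2]
opening: 0.0918
grip_force: 0.0
```

```bash
python3 m.py 3
python3 - <<'E'
import cv2,numpy as np
from h import world
for n in('top','scene'):
    c=dict(np.load(f'pics/{n}3.npz'));P=world(c)*1000;X,Y,Z=np.moveaxis(P,-1,0)
    reg=(X>440)&(X<610)&(abs(Y+37)<130); bias={}
    med=np.median(Z[reg&(X>575)&(abs(Y+40)<60)])
    m=(reg&(Z>med+2)&(Z<med+8)).astype(np.uint8); m=cv2.morphologyEx(m,cv2.MORPH_OPEN,np.ones((3,3)))
    k,L,st,_=cv2.connectedComponentsWithStats(m);i=1+np.argmax(st[1:,4]);q=P[L==i]
    print(n,med,len(q),cv2.minAreaRect(q[:,:2].astype(np.float32)),q.mean(0))
    bo=(abs(X-560)<130)&(abs(Y+40)<170)&(Z>8)&(Z<40);k,L,st,_=cv2.connectedComponentsWithStats(bo.astype(np.uint8));i=1+np.argmax(st[1:,4])
    print('rack',cv2.minAreaRect(P[L==i][:,:2].astype(np.float32)))
a=cv2.imread('pics/top3.png')[170:310,370:490]
b=cv2.imread('pics/scene3.png')[140:280,130:270]
cv2.imwrite('pics/c3.png',np.hstack([cv2.resize(a,(343,400)),cv2.resize(b,(400,400))]))
E
```

```text
top
plane 112 [array([ 625.4, -149.2]), array([81.3, 13. ]), np.float64(81.6)] mean [ 623.5 -157.7   33.7]
planelow 30 [array([ 624.1, -146.1]), array([40.5,  7.5]), np.float64(88.3)] mean [ 625.  -147.5   35.7]
red 675 [array([518.3, -36.8]), array([66.5, 68. ]), np.float64(79.8)] mean [517.6 -37.2  16. ]
yellow 874 [array([532.2,  40.5]), array([74.8, 75.5]), np.float64(79.8)] mean [531.5  40.5  15.9]
rest 2341 [array([ 461.2, -313.5]), array([110.3, 229.6]), np.float64(78.3)] mean [ 456.  -309.5   10.2]
planeonrest 1206 [array([ 463. , -314.5]), array([ 45.6, 159.9]), np.float64(78.3)] mean [ 461.8 -311.7   44.7]
jar 308 [array([368.8,   8.1]), array([44.8, 44.1]), np.float64(89.7)] mean [367.7   7.2  69.7]
scene
plane 119 [array([ 625.9, -153.8]), array([80.8, 14.2]), np.float64(80.2)] mean [ 623.9 -161.7   33.5]
planelow 32 [array([ 624.9, -156.6]), array([43.1,  9.1]), np.float64(86.0)] mean [ 624.5 -158.9   35.2]
red 720 [array([518.7, -38.2]), array([72.3, 78.8]), np.float64(79.5)] mean [519.9 -38.4  15.6]
blue 677 [array([ 504.7, -114.9]), array([70.1, 73.5]), np.float64(78.
[... 300 characters left out ...]
, np.float64(78.5)] mean [ 472.6 -318.2   45.1]
jar 275 [array([368.9,   3.6]), array([44.8, 46.8]), np.float64(48.4)] mean [371.9   1.8  66.9]
top 11.904856387814133 258 ((501.14605712890625, -122.72987365722656), (47.081504821777344, 69.79684448242188), 78.12727355957031) [ 497.45680054 -126.22547771   16.32219573]
rack ((565.3171997070312, -43.36857604980469), (270.0716247558594, 170.5343780517578), 79.96511840820312)
scene 11.694303880102064 77 ((528.3193359375, -118.64564514160156), (24.58395004272461, 25.991792678833008), 71.19994354248047) [ 528.59720507 -119.32267048   16.44338897]
rack ((565.115478515625, -46.77879333496094), (270.6584777832031, 174.06845092773438), 80.087158203125)
```

View pics/c3.png

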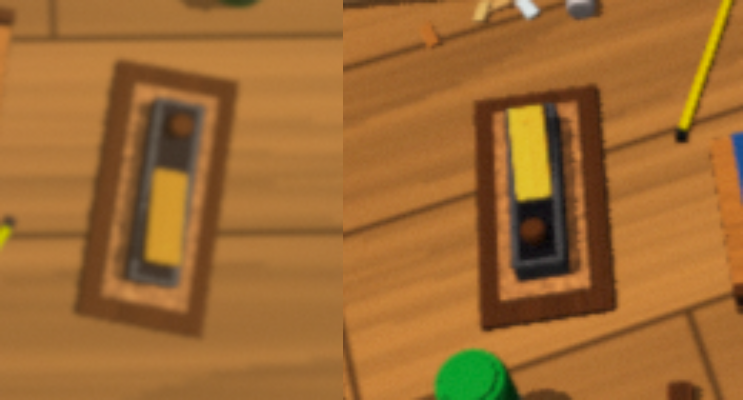

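The plane lies centred on the cork, within 2 mm and at the same angle. Now I put the tins back, blue first.

{"method": "arm_command", "body": {"xyz": [[0, 0, -30], [0, 0, -40], [0, 0, -35], [0, 0, -25], [0, 0, -13.5], [0, 0, 0], [0, 0, 0]], "spin": [0, 0, 0, 0, 0, 0, 0]}}

```text
time: 33.55
tool_pos: [0.3996, 0.2946, 0.2562]
tool_rot: [3.142, -0.0, 0.124]
contact_force: [0.2, -0.2, 0.5]
opening: 0.0918
grip_force: 0.0
```

{"method": "arm_command", "body": {"xyz": [[0, 0, 0], [0, 0, 0], [0, 0, 0], [0, 0, 0], [0, 0, 0], [0, 0, 0], [0, 0, 0], [0, 0, 0]], "spin": [0, 0, 0, 0, 0, 0, 0, 0], "jaw": -1}}

```text
time: 34.35
tool_pos: [0.3991, 0.2953, 0.2559]
tool_rot: [3.142, -0.0, 0.125]
contact_force: [-0.4, 0.2, 2.2]
opening: 0.0533
grip_force: 30.0
```

{"method": "arm_command", "body": {"xyz": [[0, 0, 20], [0, 0, 40], [0, 0, 45], [0, 0, 39], [5, -25, 0], [8, -33, 0], [9, -36, 0], [9, -36, 0], [9, -36, 0], [9, -36, 0], [9, -36, 0], [9, -36, 0], [9, -36, 0], [9, -36, 0], [10, -30, 0], [7, -22, 0], [4.2, -11.2, 0], [0, 0, 0], [0, 0, 0]], "spin": [0, 0, 0, 0, 7.3, 7.3, 7.3, 7.3, 7.3, 7.3, 7.3, 7.3, 7.3, 7.3, 0, 0, 0, 0, 0]}}

```text
time: 36.25
tool_pos: [0.5051, -0.1132, 0.3993]
tool_rot: [-3.14, -0.001, 1.4]
contact_force: [-0.4, 0.7, -2.2]
opening: 0.0535
grip_force: 30.0
```

{"method": "arm_command", "body": {"xyz": [[0, 0, -30], [0, 0, -40], [0, 0, -35], [0, 0, -20], [0, 0, -10], [0, 0, -3], [0, 0, 0], [0, 0, -0.5], [0, 0, -0.5], [0, 0, -0.5], [0, 0, 0], [0, 0, 0]], "spin": [0, 0, 0, 0, 0, 0, 0, 0, 0, 0, 0, 0]}}

```text
time: 37.45
tool_pos: [0.5053, -0.114, 0.2604]
tool_rot: [3.141, 0.0, 1.399]
contact_force: [-0.5, 0.0, -2.4]
opening: 0.0536
grip_force: 30.0
```

{"method": "arm_command", "body": {"xyz": [[0, 0, -0.5], [0, 0, 0], [0, 0, -0.5], [0, 0, 0], [0, 0, 0]], "spin": [0, 0, 0, 0, 0]}}

```text
time: 37.95
tool_pos: [0.5053, -0.114, 0.2599]
tool_rot: [3.141, 0.0, 1.399]
contact_force: [-2.0, 1.0, 5.2]
opening: 0.0533
grip_force: 30.0
```

{"method": "arm_command", "body": {"xyz": [[0, 0, 0], [0, 0, 0], [0, 0, 0], [0, 0, 0], [0, 0, 0], [0, 0, 30], [0, 0, 50], [0, 0, 50], [0, 0, 10]], "spin": [0, 0, 0, 0, 0, 0, 0, 0, 0], "jaw": 1}}

```text
time: 38.85
tool_pos: [0.5061, -0.1142, 0.4051]
tool_rot: [3.131, 0.002, 1.4]
contact_force: [-0.4, -0.2, 0.6]
opening: 0.0919
grip_force: 0.0
```

{"method": "arm_command", "body": {"xyz": [[-2.7, 35, 0], [-2.7, 35, 0], [-2.7, 35, 0], [-2.7, 35, 0], [-2.7, 35, 0], [-2.7, 35, 0], [-2.7, 35, 0], [-2.7, 35, 0], [-2.7, 35, 0], [-2.7, 35, 0], [0, 35, 0], [0, 33.6, 0], [0, 0, 0], [0, 0, 0]], "spin": [-7.3, -7.3, -7.3, -7.3, -7.3, -7.3, -7.3, -7.3, -7.3, -7.3, 0, 0, 0, 0]}}

```text
time: 40.25
tool_pos: [0.4781, 0.3051, 0.3984]
tool_rot: [3.141, 0.001, 0.127]
contact_force: [0.3, -1.6, 0.3]
opening: 0.0918
grip_force: 0.0
```

{"method": "arm_command", "body": {"xyz": [[0, 0, -30], [0, 0, -40], [0, 0, -35], [0, 0, -25], [0, 0, -13.7], [0, 0, 0], [0, 0, 0]], "spin": [0, 0, 0, 0, 0, 0, 0]}}

```text
time: 40.95
tool_pos: [0.4787, 0.3038, 0.2559]
tool_rot: [3.141, -0.0, 0.124]
contact_force: [0.7, -0.8, -0.6]
opening: 0.0918
grip_force: 0.0
```

{"method": "arm_command", "body": {"xyz": [[0, 0, 0], [0, 0, 0], [0, 0, 0], [0, 0, 0], [0, 0, 0], [0, 0, 0], [0, 0, 0], [0, 0, 0]], "spin": [0, 0, 0, 0, 0, 0, 0, 0], "jaw": -1}}

```text
time: 41.75
tool_pos: [0.4784, 0.3047, 0.2557]
tool_rot: [-3.142, -0.0, 0.125]
contact_force: [-0.9, 0.8, 2.4]
opening: 0.0537
grip_force: 30.0
```

{"method": "arm_command", "body": {"xyz": [[0, 0, 20], [0, 0, 40], [0, 0, 45], [0, 0, 39], [4, -25, 0], [4, -33, 0], [4, -35, 0], [4, -35, 0], [4, -35, 0], [4, -35, 0], [4, -35, 0], [4, -35, 0], [4, -35, 0], [4.4, -25, 0], [0, -13.7, 0], [0, 0, 0], [0, 0, 0]], "spin": [0, 0, 0, 0, 7.3, 7.3, 7.3, 7.3, 7.3, 7.3, 7.3, 7.3, 7.3, 7.3, 0, 0, 0]}}

```text
time: 43.45
tool_pos: [0.5185, -0.0365, 0.3992]
tool_rot: [-3.141, -0.001, 1.397]
contact_force: [0.1, 0.4, -1.4]
opening: 0.0537
grip_force: 30.0
```

{"method": "arm_command", "body": {"xyz": [[0, 0, -30], [0, 0, -40], [0, 0, -35], [0, 0, -20], [0, 0, -10], [0, 0, -3], [0, 0, 0], [0, 0, -0.5], [0, 0, -0.5], [0, 0, -0.5], [0, 0, -0.5], [0, 0, 0], [0, 0, 0]], "spin": [0, 0, 0, 0, 0, 0, 0, 0, 0, 0, 0, 0, 0]}}

```text
time: 44.75
tool_pos: [0.5188, -0.0371, 0.2597]
tool_rot: [3.141, 0.0, 1.399]
contact_force: [-1.2, 0.5, -0.9]
opening: 0.0538
grip_force: 30.0
```

{"method": "arm_command", "body": {"xyz": [[0, 0, -0.5], [0, 0, 0], [0, 0, 0]], "spin": [0, 0, 0]}}

```text
time: 45.05
tool_pos: [0.5187, -0.0371, 0.2596]
tool_rot: [3.141, 0.0, 1.399]
contact_force: [-3.0, -0.1, 5.6]
opening: 0.0537
grip_force: 30.0
```

{"method": "arm_command", "body": {"xyz": [[0, 0, 0], [0, 0, 0], [0, 0, 0], [0, 0, 0], [0, 0, 0], [0, 0, 30], [0, 0, 50], [0, 0, 50], [0, 0, 10]], "spin": [0, 0, 0, 0, 0, 0, 0, 0, 0], "jaw": 1}}

```text
time: 45.95
tool_pos: [0.5195, -0.0371, 0.4049]
tool_rot: [3.131, 0.0, 1.4]
contact_force: [-0.2, -0.0, -0.4]
opening: 0.092
grip_force: 0.0
```

{"method": "arm_command", "body": {"xyz": [[3.8, 35, 0], [3.8, 35, 0], [3.8, 35, 0], [3.8, 35, 0], [3.8, 35, 0], [3.8, 35, 0], [3.8, 35, 0], [3.8, 35, 0], [3.8, 35, 0], [3.8, 35.5, 0], [0, 0, 0], [0, 0, 0]], "spin": [-7.3, -7.3, -7.3, -7.3, -7.3, -7.3, -7.3, -7.3, -7.3, -7.3, 0, 0]}}

```text
time: 47.15
tool_pos: [0.5565, 0.3139, 0.3979]
tool_rot: [3.141, 0.002, 0.128]
contact_force: [0.8, -0.5, 0.3]
opening: 0.0915
grip_force: 0.0
```

{"method": "arm_command", "body": {"xyz": [[0, 0, -30], [0, 0, -40], [0, 0, -35], [0, 0, -25], [0, 0, -13.7], [0, 0, 0], [0, 0, 0]], "spin": [0, 0, 0, 0, 0, 0, 0]}}

```text
time: 47.85
tool_pos: [0.5573, 0.313, 0.2565]
tool_rot: [-3.141, -0.002, 0.125]
contact_force: [0.5, 0.1, 0.9]
opening: 0.0917
grip_force: 0.0
```

{"method": "arm_command", "body": {"xyz": [[0, 0, 0], [0, 0, 0], [0, 0, 0], [0, 0, 0], [0, 0, 0], [0, 0, 0], [0, 0, 0], [0, 0, 0]], "spin": [0, 0, 0, 0, 0, 0, 0, 0], "jaw": -1}}

```text
time: 48.65
tool_pos: [0.5567, 0.3135, 0.2555]
tool_rot: [-3.141, -0.0, 0.125]
contact_force: [0.1, 0.3, 1.1]
opening: 0.0537
grip_force: 30.0
```

{"method": "arm_command", "body": {"xyz": [[0, 0, 20], [0, 0, 40], [0, 0, 45], [0, 0, 39], [-2.4, -20, 0], [-2.4, -27, 0], [-2.4, -28, 0], [-2.4, -28, 0], [-2.4, -28, 0], [-2.4, -28, 0], [-2.4, -28, 0], [-2.4, -28, 0], [-2.6, -28, 0], [-2.6, -20, 0], [0, -10.5, 0], [0, 0, 0], [0, 0, 0]], "spin": [0, 0, 0, 0, 7.3, 7.3, 7.3, 7.3, 7.3, 7.3, 7.3, 7.3, 7.3, 7.3, 0, 0, 0]}}

```text
time: 50.35
tool_pos: [0.5324, 0.0404, 0.3992]
tool_rot: [-3.141, -0.0, 1.397]
contact_force: [0.7, 0.5, -2.5]
opening: 0.0537
grip_force: 30.0
```

{"method": "arm_command", "body": {"xyz": [[0, 0, -30], [0, 0, -40], [0, 0, -35], [0, 0, -20], [0, 0, -10], [0, 0, -3], [0, 0, 0], [0, 0, -0.5], [0, 0, -0.5], [0, 0, -0.5], [0, 0, -0.5], [0, 0, 0], [0, 0, 0]], "spin": [0, 0, 0, 0, 0, 0, 0, 0, 0, 0, 0, 0, 0]}}

```text
time: 51.65
tool_pos: [0.5323, 0.0399, 0.2595]
tool_rot: [3.141, 0.0, 1.399]
contact_force: [0.3, 0.6, -2.0]
opening: 0.0539
grip_force: 30.0
```

{"method": "arm_command", "body": {"xyz": [[0, 0, -0.5], [0, 0, 0], [0, 0, 0]], "spin": [0, 0, 0]}}

```text
time: 51.95
tool_pos: [0.5323, 0.0399, 0.2594]
tool_rot: [3.141, 0.0, 1.399]
contact_force: [-2.8, -0.2, 5.8]
opening: 0.0538
grip_force: 30.0
```

{"method": "arm_command", "body": {"xyz": [[0, 0, 0], [0, 0, 0], [0, 0, 0], [0, 0, 0], [0, 0, 0], [0, 0, 30], [0, 0, 50], [0, 0, 50], [0, 0, 10]], "spin": [0, 0, 0, 0, 0, 0, 0, 0, 0], "jaw": 1}}

```text
time: 52.85
tool_pos: [0.5331, 0.04, 0.4049]
tool_rot: [3.131, -0.001, 1.4]
contact_force: [0.8, 0.7, -0.5]
opening: 0.0918
grip_force: 0.0
```

{"method": "arm_command", "body": {"xyz": [[-10, 30, 0], [-10, 30, 0], [-10, 30, 0], [-10, 30, 0], [-10, 30, 0], [-10, 30, 0], [-10, 30, 0], [-10, 30, 0], [0, 0, 0], [0, 0, 0]], "spin": [0, 0, 0, 0, 0, 0, 0, 0, 0, 0]}}

```text
time: 53.85
tool_pos: [0.4521, 0.2802, 0.3983]
tool_rot: [-3.141, 0.001, 1.401]
contact_force: [-0.2, -1.0, -0.5]
opening: 0.0919
grip_force: 0.0
```

```bash
python3 m.py 4
python3 - <<'E'
import cv2,numpy as np
from h import world
for n in('top','scene'):
    c=dict(np.load(f'pics/{n}4.npz'));P=world(c)*1000;X,Y,Z=np.moveaxis(P,-1,0)
    k,L,st,_=cv2.connectedComponentsWithStats(((Z>112)&(Z<135)&(abs(X-520)<60)&(abs(Y+37)<130)).astype(np.uint8))
    for i in range(1,k):
        if st[i,4]>100: print(n,'tin',cv2.minEnclosingCircle(P[L==i][:,:2].astype(np.float32)))
E
```

```text
top
plane 230 [array([544.3,  41.4]), array([53.8, 27.6]), np.float64(89.5)] mean [541.5  39.4 122. ]
planelow 35 [array([ 621.2, -168.7]), array([40.8, 10.5]), np.float64(77.1)] mean [ 622.3 -165.9   35.5]
red 102 [array([488.9, -32.2]), array([63.1, 17.6]), np.float64(88.4)] mean [488.4 -39.   16.2]
yellow 150 [array([504.6,  45. ]), array([73.5, 19.3]), np.float64(80.4)] mean [500.8  41.8  15.6]
rest 2418 [array([ 460.5, -312.7]), array([112.4, 231.5]), np.float64(78.0)] mean [ 456.7 -309.1   10.1]
planeonrest 1196 [array([ 462.9, -314.3]), array([ 45.3, 159.6]), np.float64(78.1)] mean [ 461.7 -311.8   44.9]
jar 309 [array([368.8,   8.1]), array([44.8, 44.1]), np.float64(89.2)] mean [367.8   7.3  69.8]
scene
plane 642 [array([546. ,  37.2]), array([53.8, 31.5]), np.float64(89.6)] mean [549.   31.7  90.9]
planelow 54 [array([550.1,  31. ]), array([49.3, 17.4]), np.float64(69.0)] mean [551.4  29.   39.7]
red 332 [array([520.6, -38.8]), array([72.9, 74.4]), np.float64(78.6)] mean [532.5 -45.3  16.7]
blue 262 [array([ 506.7, -115.3]), array([69.6, 72.2]), np.float64(79.7)] mean [ 519.5 -118.3   15.9]
yellow 170 [array([557.1,  34.9]), array([73.8, 26.5]), np.float64(79.2)] mean [559.7  30.9  15.6]
rest 2117 [array([ 462.2, -317.4]), array([110.9, 232.1]), np.float64(77.9)] mean [ 477.4 -318.4   10.3]
planeonrest 1084 [array([ 464. , -318.4]), array([ 45.1, 160.6]), np.float64(78.3)] mean [ 472.5 -318.1   45.1]
jar 275 [array([369.2,   2.3]), array([45.8, 46.4]), np.float64(52.5)] mean [371.9   1.7  66.9]
top tin ((532.6771240234375, 41.68056869506836), 26.839954376220703)
top tin ((519.3302001953125, -35.24092483520508), 26.629405975341797)
top tin ((506.0419006347656, -112.50979614257812), 26.903369903564453)
scene tin ((533.4169921875, 38.3379020690918), 27.420015335083008)
scene tin ((520.1607666015625, -37.81227111816406), 27.55815887451172)
scene tin ((506.44146728515625, -115.38157653808594), 27.811908721923828)
```

View pics/crop4.png

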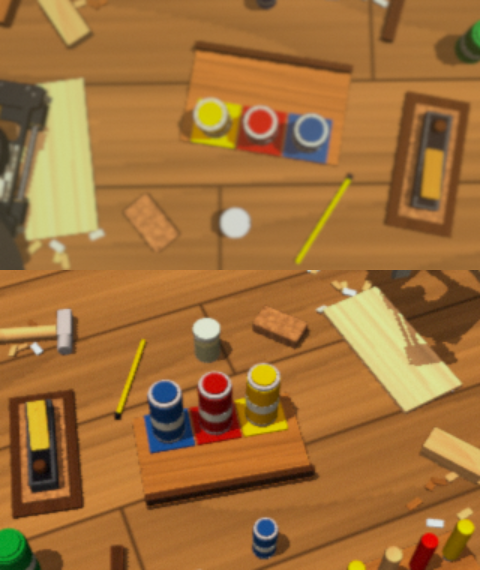

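The picture shows each tin upright on the coaster of its own colour, centred within about 1–2 mm. The plane is on the cork and the jar at (235,222) hasn't moved. I'm handing in.

```bash
python3 -c "
from cell import *
print(hand_in())"
```

```text
the job is handed in; nothing more can be done
None
```

The job is handed in after about 54 s of robot time: the plane lies lengthwise on the cork rest, all three tins stand upright on the coasters of their own colours, each within about 2 mm of centre, and the jar was not touched.

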